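# Show the inside of a washed beaker to the inspection camera

### The job

The three steel beakers on the draining tray have been washed and stand mouth down; take the tallest one and show its inside to the inspection camera on the column stand: hold it up in the air, its open mouth turned square to the lens, centred on the lens and 15 cm in front of it. Finish while holding it still there for the picture; do not touch the camera, and leave everything else where it stands.

Things in the scene. Friction and masses are not known exactly. Their poses are not given: they have to be found in the camera images.
- tall_beaker: tallest of three plain steel beakers: straight round cup, 58 mm outside diameter, 95 mm tall, lip round the mouth 66 mm in diameter and 4 mm high, 2.5 mm walls, about 130 g, balance point about 50 mm from the mouth. Starts mouth down on the tray's floor (4 mm above the counter). Origin: centre of the mouth; z runs from mouth to closed bottom (up at the start). Round: its turn about z means nothing
- tall_beaker_bottom (a point): centre of the outside of the tall beaker's closed bottom, 95 mm from the mouth's centre along the beaker's z
- middle_beaker: bystander: a like steel beaker, 52 mm in diameter (lip 60 mm) and 75 mm tall, mouth down on the tray; origin: centre of its mouth, z up
- small_beaker: bystander: a like steel beaker, 48 mm in diameter (lip 56 mm) and 58 mm tall, mouth down on the tray; origin: centre of its mouth, z up
- tray: fixed flat draining tray of slotted steel, 250 mm (its x) by 360 mm (its y), rim 12 mm high, floor 4 mm above the counter, with a low wire handle at either y end; it carries the beakers, the pliers and the little glass. Origin: centre of its underside
- camera_stand: fixed camera stand: grey base plate 150 x 130 x 14 mm, steel column 270 mm high carrying the camera (aluminium body 52 mm square, black lens, white ring light 72 mm in diameter) at a height that differs from start to start. Origin: on the counter straight below the front of the lens, 108 mm before the column, z up. It looks level along the stand's -x, across the counter towards the robot's right
- lens (a point): centre of the front of the camera's lens, 108 mm before the column (along the stand's -x), 180 to 230 mm above the counter
- focus (a point): the point in the air 150 mm straight in front of the lens, at the lens's height, where the camera is in focus: the mouth's centre belongs here, the mouth facing the lens and the closed bottom away from it. Axes as the stand's
- pliers: bystander: slim steel cotton pliers, 156 mm long, 6 mm high, lying on the tray along its far edge; origin: middle of the underside, x along their length
- dappen_glass: bystander: little glass dish 38 mm in diameter, 26 mm high, near the tray's robot-side left corner; origin: centre of its underside
- kidney_dish: bystander: kidney-shaped steel dish, 170 mm long, about 90 mm wide, 34 mm high, on the counter to the left; origin: centre of its underside
- jar: bystander: white jar with a white lid, 66 mm in diameter, 75 mm tall, on the counter far ahead, between brush pot and camera; origin: centre of its underside
- brush_pot: bystander: beige pot 58 mm in diameter, 85 mm tall, with thin brushes standing in it up to 135 mm; on the counter beyond the tray; origin: centre of its underside
There are look-alikes about, which are no part of the job. Leave any red or yellow look-alike of the tall_beaker alone.

How it is judged:
By the outcome, as a careful person would: the job done as asked, in the order asked, and still so for the second after the job is handed in, while the arm keeps its last pose, push and grip.
It also fails if it takes over 35 s, if anything falls off the work surface, if the arm or the gripper's body presses on something with over 40 N, if the wrist force passes 120 N, or if a joint passes its speed limit or range.

### The arm

A 6-joint arm with a two-finger parallel gripper is mounted at the origin on the work surface. World frame = base frame: x ahead of the robot, y to its left, z up, the work surface at z = 0. Lengths are in m, angles in rad, forces in N, time in s.
With the tool pointing down it reaches from about 0.35 to 0.85 m from the base axis. Payload 8.1 kg.
Tool frame: the origin (TCP) lies at the very end of the fingers, on their centre line; the grasp point (between the pads) lies 19 mm behind it; z points along the fingers, y is the line along which they close (so a half turn about z gives the same grasp; the last joint's range is limited). The gripper opens to 93 mm and grips with 3 to 60 N. Pads are 15 mm wide; open, the fingers measure 128 mm over their backs; the gripper's body (75 mm by 188 mm) begins 65 mm behind the grasp point.
Start: joints at [-1.414, 0.13, 1.488, -0, 1.523, -0.085], TCP at [0.144, -0.583, 0.219] pointing down, gripper open.
Joint ranges: [-2.96, 2.96], [-0.89, 2.26], [0.02, 2.5], [-1.34, 4.48], [0, 2.73], [-2.66, 2.66]. Speed limits (rad/s): [2.39, 2.39, 2.79, 3.14, 3.14, 3.14].

### API

Orientations are given as a rotation vector (axis times angle).
In Python, from plant import robot, imaging gives the robot as it stands.
- The arm moves only by the tool jog_arm, never from a script. Its argument "rows" is a list of rows, each a list of 2 entries, a list of its own where there are three numbers: the shift along the tool's x, y, z each as a share of 0.2 m, from -1 to 1, then the turn, a rotation vector about the tool's x, y, z each as a share of pi/2 rad, from -1 to 1. A call has 1 to 5 rows; each row is the pose to reach, as a shift and turn from the pose commanded when the call began, along the tool's axes at that moment; what a row does not reach only later rows make up. A row lasts 1/10 s, in which the tool goes at most 50 mm and 8.59 degrees, less where a joint would pass 70% of its speed; a pose out of reach is approached as far as the arm can. A call with a number of a shift or a turn outside -1 to 1 is refused whole. A call with a gripper value outside its range is refused whole. "hand" is the closure, from -1 (fully open) to 1 (shut), set as the call begins (left out, the last holds). The fingers move at their own pace and stop on an object; "squeeze" is the grip in N (left out, the last holds). Time passes only in rows, so rows that repeat a pose let the fingers close. It gives the time, the measured TCP pose, the force, the opening and the grip force at its end, in the units of the state.
- robot.read_state(): the state, without advancing time (a new reading comes with each control period).
- imaging.read_camera(name): name is "scene" or "side" or "wrist"; returns a dict with "frame" (420x560x3 uint8, red, green, blue), "vertical_fov" (degrees; the focal length in pixels is half the picture's height over the tangent of half this angle, whatever the lens; pixels are square), "cx", "cy" (the principal point, pixels), "R" (3x3) and "t" (3): a world point X has camera coordinates R X + t. Camera axes: x right, y down, z forward; pixel columns grow to the right and rows downward; lengths in m; the calibration is good to about 2 mm. The wrist camera is an equidistant fisheye: a pixel r from the principal point sees the ray r / f radians off the axis. A picture is of the moment at which its call begins. There is no depth.
- robot.close_job(): hands the job in; it is judged then, once.
The state is a dict: "t": time; "q": joint angles; "dq": joint speeds; "joint_torque": joint torques, N m; "tool_pos": TCP position; "orientation": TCP orientation; "force": force on the tool from outside, world axes, zero at the start; "wrist_torque": the same for the moment, N m; "opening": finger opening in m; "gripper_force": force on a finger pad.
Only numpy, scipy, OpenCV 4.12 (cv2) and the standard library are available. Lean on these libraries where they do the work, as an engineer would, in place of code of your own. Each camera call takes 0.05 s, during which the arm holds its last target. There are 200 camera calls.

## Working session

There is one attempt and no reset: what is moved stays moved. The work goes in short steps, Python scripts to look and compute and a tool call to move; the robot and the scene stay as the last step left them, time stands still between calls to the robot, and variables do not carry over. Pictures are saved under pics/ and viewed, at most 10 in all, crops included, and the job is handed in when it is done.

Besides the shell and the picture viewer there is one more tool, called as name(argument=value, ...) on one line, values as JSON. jog_arm: Moves the arm, as the interface text tells. Its arguments: {"type":"object","properties":{"rows":{"type":"array"},"hand":{"type":"number"},"squeeze":{"type":"number"}},"required":["rows"]}

```bash
mkdir -p pics; ls
cat > h.py <<'E'
import numpy as np, cv2
from plant import robot, imaging
def grab(n):
    d=imaging.read_camera(n); d['f']=d['frame'].shape[0]/2/np.tan(np.radians(d['vertical_fov'])/2)
    d['R']=np.array(d['R']);d['t']=np.array(d['t']); return d
def ray(d,u,v):
    r=np.array([(u-d['cx'])/d['f'],(v-d['cy'])/d['f'],1.]); C=-d['R'].T@d['t']; return C,d['R'].T@r
def plane(d,u,v,z):
    C,r=ray(d,u,v); return C+r*(z-C[2])/r[2]
def tri(obs):
    A=np.zeros((3,3));b=np.zeros(3)
    for d,u,v in obs:
        C,r=ray(d,u,v); r=r/np.linalg.norm(r);P=np.eye(3)-np.outer(r,r);A+=P;b+=P@C
    X=np.linalg.solve(A,b); return X
def proj(d,X):
    c=d['R']@np.array(X)+d['t']; return d['cx']+d['f']*c[0]/c[2], d['cy']+d['f']*c[1]/c[2]
def save(d,p): cv2.imwrite(p,d['frame'][...,::-1])
E
python3 - <<'E'
from h import *
import pickle
a={n:grab(n) for n in('scene','side')}
for n,d in a.items():
    print(n,d['vertical_fov'],d['cx'],d['cy'],-d['R'].T@d['t'],d['R'][2]); 
    save(d,f'pics/{n}0.png')
pickle.dump(a,open('a.pkl','wb'))
E
```

```text
pics
scene 57.498303920136394 281.96503231966466 207.13467665904327 [ 1.01909265 -0.39778475  0.87133399] [-0.48578472  0.42206432 -0.76542466]
side 44.85337183455949 291.93626528483094 208.12554780939325 [0.25688795 1.14253123 0.98474071] [ 0.18697998 -0.78020887 -0.59691927]
```

View pics/scene0.png

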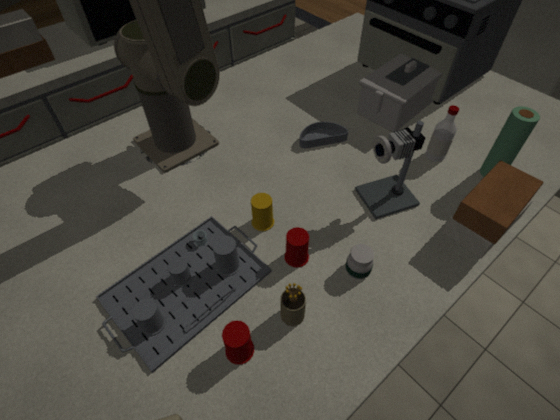

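View pics/side0.png

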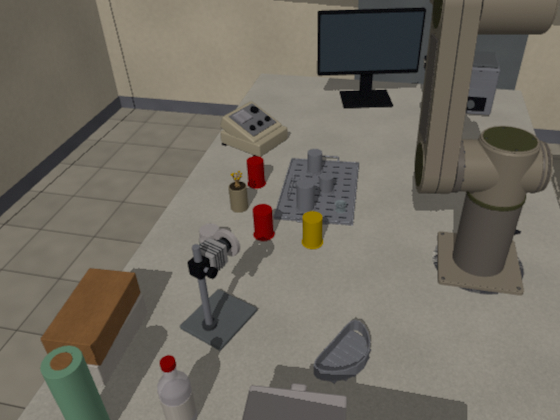

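Scene: on the tray there are grey beakers at (225,252), (178,272) and (148,315). The red look-alikes are at (297,247) and (237,342), the yellow one at (262,212). The camera is at (385,150) on a stand at (387,195). In the side view the beakers are at (306,195), (327,183) and (315,160), and the camera is at (220,243). (225,252) looks tallest; I'll check it in a crop.

Run:
```python
from h import *
import pickle
a=pickle.load(open('a.pkl','rb'))
def crop(n,u,v,w=100,h=75): return cv2.resize(a[n]['frame'][v:v+h,u:u+w,::-1],(400,300),interpolation=cv2.INTER_CUBIC)
im=np.vstack([np.hstack([crop('scene',170,220),crop('side',270,140)]),np.hstack([crop('scene',340,120,),crop('side',180,215)])])
cv2.imwrite('pics/crop.png',im)
```

```text
(no output)
```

View pics/crop.png

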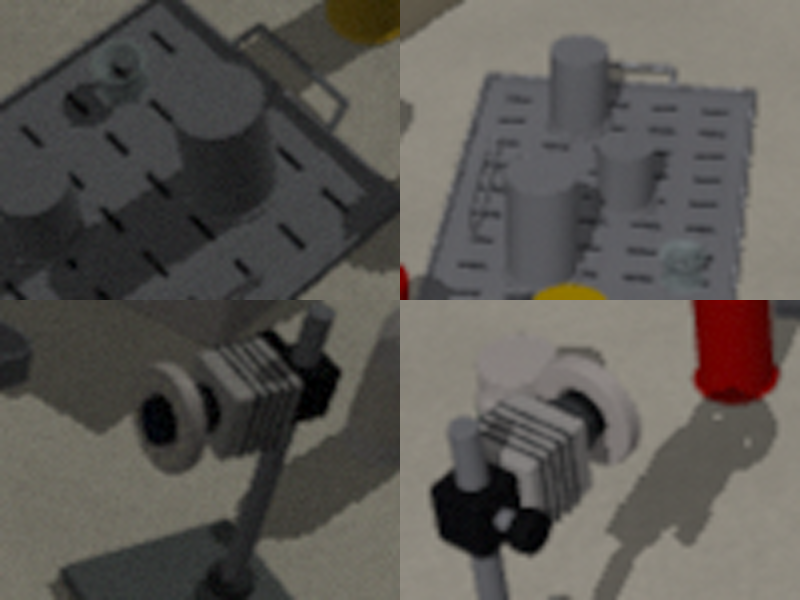

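The tall beaker is at scene (225,245) for its top centre and side (306,182). Its neighbours are plainly shorter. The lens is at scene (379,150) and the ring light at side (229,242). Next I need the base plate for the stand's yaw.

Run:
```python
from h import *
import pickle
a=pickle.load(open('a.pkl','rb'))
def crop(n,u,v,w=100,h=75,s=4,bright=1.6): return np.clip(bright*cv2.resize(a[n]['frame'][v:v+h,u:u+w,::-1],(w*s,h*s),interpolation=cv2.INTER_CUBIC).astype(float),0,255).astype(np.uint8)
im=np.vstack([np.hstack([crop('scene',340,155),crop('side',170,280)]),np.hstack([crop('scene',190,205,50,50,8)[:300],crop('side',280,160,50,50,8)[:300]])])
for x in range(0,800,40): cv2.line(im,(x,0),(x,5),(0,0,255),1)
for y in range(0,600,40): cv2.line(im,(0,y),(5,y),(0,0,255),1)
cv2.imwrite('pics/crop2.png',im)
sc,sd=a['scene'],a['side']
print('lens~',tri([(sc,378.9,150),(sd,229.3,242)]))
print('colbase',plane(sc,398.7,190,.014),plane(sd,208,323,.014))
print('beaker top',plane(sc,225.2,244.5,.099),plane(sd,306.3,182.5,.099),tri([(sc,225.2,244.5),(sd,306.3,182.5)]))
print('other',plane(sc,178,265,.079),plane(sc,146,305,.079))
```

```text
lens~ [0.61702791 0.28464019 0.20666747]
colbase [0.65775755 0.38610157 0.014     ] [0.66080838 0.37562654 0.014     ]
beaker top [ 0.52719327 -0.1541719   0.099     ] [ 0.51946895 -0.15461708  0.099     ] [ 0.52238474 -0.15450005  0.09687543]
other [ 0.48814705 -0.26795022  0.079     ] [ 0.53077725 -0.37600691  0.079     ]
```

View pics/crop2.png

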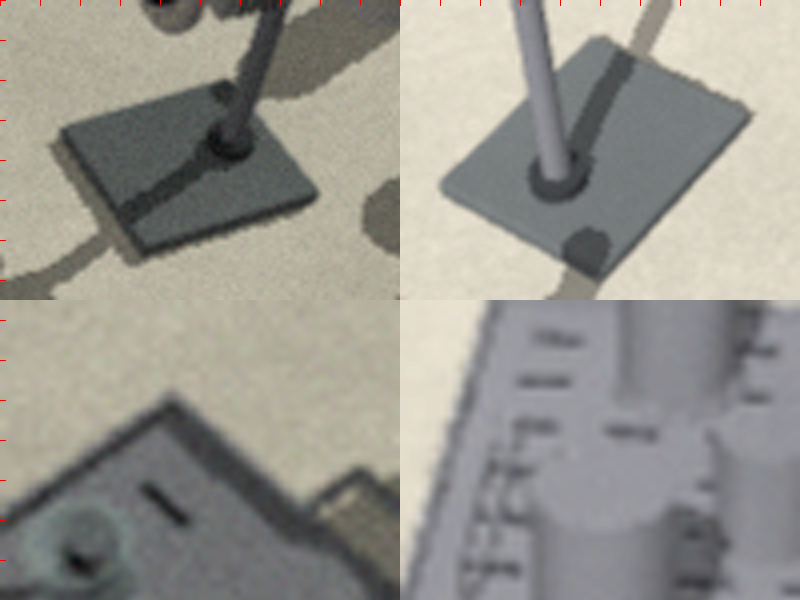

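Plate corners read off both views (scene crop (65,128), (228,82), (315,190), (147,243); side crop (43,185), (200,37), (350,113), (200,272)).

Run:
```python
from h import *
import pickle
a=pickle.load(open('a.pkl','rb'));sc,sd=a['scene'],a['side']
P=[plane(sc,340+x/4,155+y/4,.014)[:2] for x,y in[(65,128),(228,82),(315,190),(147,243)]]
Q=[plane(sd,170+x/4,280+y/4,.014)[:2] for x,y in[(43,185),(200,37),(350,113),(200,272)]]
for L in(P,Q):
    L=np.array(L);print(L.round(4).tolist(),'c',L.mean(0));
    for i in range(4):
        e=L[(i+1)%4]-L[i];print(np.linalg.norm(e).round(4),(np.degrees(np.arctan2(e[1],e[0]))%90).round(2),end=' ; ')
    print()
print('col',plane(sc,398,192,.014),plane(sd,209.3,324.3,.014))
# column top, ring edges
print('coltop',tri([(sc,340+320/4,120+10/4),(sd,180+62/4,215+128/4)]))
# yellow, red
for n,u,v in(('y',262,197),('r',297,233),('r2',237,327),('kd',324,133),('pot',293,295),('jar',361,252)):print(n,plane(sc,u,v,.09).round(3))
print(robot.read_state())
```

```text
[[0.5644, 0.2987], [0.6157, 0.4319], [0.728, 0.3902], [0.6788, 0.258]] c [0.64670982 0.34469922]
0.1428 68.93 ; 0.1198 69.62 ; 0.141 69.55 ; 0.1214 70.44 ; 
[[0.723, 0.3988], [0.6695, 0.2604], [0.5541, 0.3048], [0.6069, 0.4414]] c [0.63837959 0.35135953]
0.1483 68.86 ; 0.1236 68.95 ; 0.1465 68.86 ; 0.1236 69.83 ; 
col [0.66147972 0.37790128 0.014     ] [0.65623574 0.37887977 0.014     ]
coltop [0.65540268 0.38142652 0.26730854]
y [0.46  0.016 0.09 ]
r [0.612 0.005 0.09 ]
r2 [ 0.709 -0.256  0.09 ]
kd [0.379 0.337 0.09 ]
pot [ 0.733 -0.117  0.09 ]
jar [0.757 0.084 0.09 ]
{'t': 0.1, 'q': array([-1.41443155e+00,  1.31079863e-01,  1.48916089e+00, -1.25441866e-05,
        1.52298435e+00, -8.54073433e-02]), 'dq': array([ 0.00044181, -0.00071384, -0.00048054, -0.00019924,  0.00158424,
        0.0006572 ]), 'joint_torque': array([-1.34162085e-03, -5.61341965e+01, -4.93095517e+01,  7.68582383e-02,
        2.91632902e-02, -4.92268839e-05]), 'tool_pos': array([ 0.14358819, -0.58204637,  0.217701  ]), 'orientation': array([-3.11704667e+00, -3.78654727e-01,  1.10568157e-04]), 'force': array([ 0.1127677 , -0.05348379,  0.28085874]), 'wrist_torque': array([ 0.00210887,  0.00425658, -0.01030436]), 'gripper_force': 0.0, 'opening': 0.09267346961228765}
```

Stand yaw is about 69.2°, column about (0.657, 0.380), lens about (0.618, 0.281, 0.206). The tall beaker is at about (0.523, -0.154). I start moving over it.

jog_arm(rows=[[[0.78,-0.54,-0.16],[0,0,-0.24]],[[0.78,-0.54,-0.16],[0,0,-0.24]],[[0.78,-0.54,-0.16],[0,0,-0.24]],[[0.78,-0.54,-0.16],[0,0,-0.24]],[[0.78,-0.54,-0.16],[0,0,-0.24]]], hand=-1, squeeze=35)

```text
t: 0.6
tool_pos: [0.2725, -0.4374, 0.2518]
orientation: [2.989, 0.963, 0.003]
force: [-0.5, -0.1, 0.5]
opening: 0.0929
gripper_force: 0.0
```

```bash
cat >> h.py <<'E'
from scipy.spatial.transform import Rotation as Ro
def to(p,R=None,log=True):
    """shares needed to reach p (world) with tool rotation R from the present pose"""
    s=robot.read_state(); R0=Ro.from_rotvec(s['orientation']); R=R or R0
    sh=R0.inv().apply(np.array(p)-s['tool_pos'])/.2; tu=(R0.inv()*R).as_rotvec()/(np.pi/2)
    print('t',round(s['t'],2),'p',s['tool_pos'].round(4),'q',s['q'].round(3).tolist(),'open',round(s['opening'],4),'F',s['force'].round(1))
    print('Z',R0.as_matrix()[:,2].round(3),'Y',R0.as_matrix()[:,1].round(3),'shift',sh.round(3).tolist(),'turn',tu.round(3).tolist())
def frame(z,y):
    z=np.array(z,float);z/=np.linalg.norm(z);y=np.array(y,float);y-=z*(y@z);y/=np.linalg.norm(y)
    return Ro.from_matrix(np.c_[np.cross(y,z),y,z])
E
python3 - <<'E'
from h import *
a=np.radians(-16.4)
to([.523,-.154,.25],frame([0,0,-1],[np.cos(a),np.sin(a),0]))
E
```

```text
t 0.6 p [ 0.2725 -0.4374  0.2518] q [-1.114, -0.113, 1.673, 0.002, 1.58, -0.167] open 0.0929 F [-0.5 -0.1  0.5]
Z [ 0.002 -0.    -1.   ] Y [ 0.584 -0.812  0.001] shift [1.844, -0.419, 0.011] turn [0.001, -0.001, -0.421]
```

jog_arm(rows=[[[0.92,-0.21,0.0],[0,0,-0.21]],[[0.92,-0.21,0.0],[0,0,-0.21]],[[0.92,-0.21,0.0],[0,0,-0.21]],[[0.92,-0.21,0.0],[0,0,-0.21]],[[0.92,-0.21,0.0],[0,0,-0.21]]])

```text
t: 1.1
tool_pos: [0.397, -0.2963, 0.2502]
orientation: [-2.79, -1.441, -0.002]
force: [0.0, -0.7, -0.3]
opening: 0.093
gripper_force: 0.0
```

Run:
```python
from h import *
a=np.radians(-16.4)
to([.523,-.154,.25],frame([0,0,-1],[np.cos(a),np.sin(a),0]))
```

```text
t 1.1 p [ 0.397  -0.2963  0.2502] q [-0.746, -0.167, 1.724, 0.001, 1.584, -0.128] open 0.093 F [ 0.  -0.7 -0.3]
Z [ 0.     0.001 -1.   ] Y [ 0.815 -0.579 -0.001] shift [0.945, 0.102, 0.002] turn [-0.0, -0.001, -0.211]
```

jog_arm(rows=[[[0.94,0.1,0.0],[0,0,-0.21]],[[0.94,0.1,0.0],[0,0,-0.21]],[[0.94,0.1,0.0],[0,0,-0.21]],[[0.94,0.1,0.0],[0,0,-0.21]],[[0.94,0.1,0.0],[0,0,-0.21]]])

```text
t: 1.6
tool_pos: [0.5224, -0.1558, 0.2498]
orientation: [-2.517, -1.878, -0.001]
force: [-0.8, -0.1, 0.6]
opening: 0.0925
gripper_force: 0.0
```

Run:
```python
from h import *
import pickle
a=np.radians(-16.4)
to([.523,-.154,.25],frame([0,0,-1],[np.cos(a),np.sin(a),0]))
d=grab('wrist'); s=robot.read_state(); pickle.dump((d,s),open('w.pkl','wb')); save(d,'pics/w.png'); print(d['vertical_fov'],d['f'],d['cx'],d['cy'],-d['R'].T@d['t'],d['R'])
```

```text
t 1.6 p [ 0.5224 -0.1558  0.2498] q [-0.385, -0.029, 1.596, 0.001, 1.575, -0.096] open 0.0925 F [-0.8 -0.1  0.6]
Z [-0.     0.001 -1.   ] Y [ 0.959 -0.285 -0.001] shift [0.009, 0.001, -0.001] turn [-0.001, -0.001, -0.002]
65.70646984690485 325.19226210127806 280.08647423833867 209.4718269477357 [ 0.54144851 -0.09060354  0.41618856] [[ 0.95870556 -0.28439861 -0.00103847]
 [-0.27535496 -0.92912071  0.24680832]
 [-0.07115681 -0.23633057 -0.96906376]]
```

View pics/w.png

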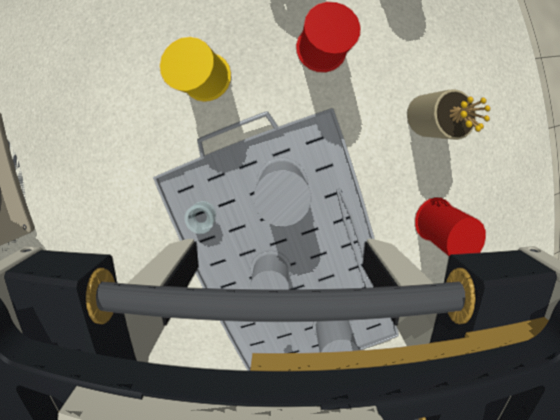

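The wrist view shows the tall beaker's top disc at about (282,196), between the fingers. The middle beaker is at (270,268), the dappen glass at (200,217), the yellow look-alike at (190,62) and the red ones at (328,30) and (440,230). Next I refine with the fisheye model and fit the arm's kinematics from the joint angles.

```bash
cat >> h.py <<'E'
def fray(d,u,v):
    x,y=u-d['cx'],v-d['cy'];r=np.hypot(x,y)+1e-9;th=r/d['f']
    return -d['R'].T@d['t'], d['R'].T@np.array([x/r*np.sin(th),y/r*np.sin(th),np.cos(th)])
def fplane(d,u,v,z):
    C,r=fray(d,u,v); return C+r*(z-C[2])/r[2]
def fproj(d,X):
    c=d['R']@np.array(X)+d['t'];th=np.arctan2(np.hypot(c[0],c[1]),c[2]);n=np.hypot(c[0],c[1])
    return d['cx']+d['f']*th*c[0]/n,d['cy']+d['f']*th*c[1]/n
E
python3 - <<'E'
from h import *
import pickle
d,s=pickle.load(open('w.pkl','rb'))
g=cv2.cvtColor(d['frame'],cv2.COLOR_RGB2GRAY)
c=cv2.HoughCircles(cv2.resize(g[150:250,230:340],None,fx=4,fy=4,interpolation=cv2.INTER_CUBIC),cv2.HOUGH_GRADIENT,2,400,param1=80,param2=20,minRadius=85,maxRadius=130)
print('circle',c[0][:2]/4+np.array([230,150,0]) if c is not None else None)
u,v=(c[0][0][:2]/4+[230,150])
print(fplane(d,u,v,.099),fplane(d,282,196,.099), 'left/right edge pts',fplane(d,255,196,.099),fplane(d,309,196,.099))
print('dappen',fplane(d,200,217,.025),'mid',fplane(d,270,262,.079),'yellow',fplane(d,190,62,.095),'red',fplane(d,330,28,.095))
# kinematics: planar radius/height with wrist down
qs=np.array([[.131,1.489],[-.113,1.673],[-.167,1.724],[-.029,1.596]])
P=np.array([[.14359,-.58205,.2177],[.2725,-.4374,.2518],[.397,-.2963,.2502],[.5224,-.1558,.2498]])
q1=np.array([-1.4144,-1.114,-.746,-.385]); az=np.arctan2(P[:,1],P[:,0]); print('az-q1',az-q1, 'r',np.hypot(P[:,0],P[:,1]))
E
```

```text
circle [[281.75       198.25        28.35000038]]
[ 0.52303714 -0.15734838  0.099     ] [ 0.52392643 -0.15521748  0.099     ] left/right edge pts [ 0.49808671 -0.14753003  0.099     ] [ 0.54980465 -0.16285038  0.099     ]
dappen [ 0.41198036 -0.16648145  0.025     ] mid [ 0.48842795 -0.22814993  0.079     ] yellow [0.47477179 0.00255485 0.095     ] red [ 0.6181089  -0.00500568  0.095     ]
az-q1 [0.08547124 0.10036316 0.10484052 0.09515968] r [0.59950003 0.5153397  0.49538136 0.54513796]
```

Run:
```python
from h import *
to([.523,-.156,.06],frame([0,0,-1],[.935,-.355,0]))
```

```text
t 1.65 p [ 0.5211 -0.1576  0.2498] q [-0.388, -0.03, 1.597, -0.0, 1.575, -0.098] open 0.0929 F [ 0.2 -0.1  0.6]
Z [-0.001  0.    -1.   ] Y [ 0.958 -0.286 -0.001] shift [0.01, 0.008, 0.949] turn [-0.001, 0.0, 0.047]
```

jog_arm(rows=[[[0.01,0.01,0.2],[0,0,0.05]],[[0.01,0.01,0.4],[0,0,0.05]],[[0.01,0.01,0.6],[0,0,0.05]],[[0.01,0.01,0.8],[0,0,0.05]],[[0.01,0.01,0.94],[0,0,0.05]]])

```text
t: 2.15
tool_pos: [0.5204, -0.1585, 0.0593]
orientation: [-2.593, -1.77, 0.004]
force: [0.0, -0.3, -0.7]
opening: 0.0932
gripper_force: 0.0
```

Run:
```python
from h import *
to([.523,-.156,.04],frame([0,0,-1],[.935,-.355,0]))
d=grab('wrist');save(d,'pics/w2.png');s=grab('scene')['frame'][190:300,140:290,::-1]
cv2.imwrite('pics/g1.png',np.hstack([cv2.resize(d['frame'][...,::-1],(400,300)),cv2.resize(s,(400,300))]))
```

```text
t 2.15 p [ 0.5204 -0.1585  0.0593] q [-0.389, 0.12, 1.801, -0.001, 1.224, -0.016] open 0.0932 F [ 0.  -0.3 -0.7]
Z [-0.004  0.001 -1.   ] Y [ 0.931 -0.364 -0.004] shift [0.016, 0.008, 0.097] turn [-0.002, 0.0, -0.006]
```

View pics/g1.png

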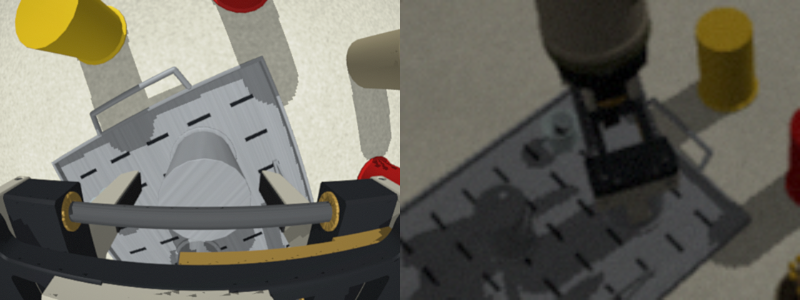

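The beaker's top disc, at (210,180) in the left half, sits between the open fingers, and the neighbours are clear. Next I go down 20 mm and close.

jog_arm(rows=[[[0.01,0.01,0.05],[0,0,0]],[[0.01,0.01,0.1],[0,0,0]],[[0.01,0.01,0.1],[0,0,0]]])

```text
t: 2.55
tool_pos: [0.5257, -0.1562, 0.0426]
orientation: [2.593, 1.773, -0.0]
force: [-0.0, 0.1, 0.4]
opening: 0.0932
gripper_force: 0.0
```

jog_arm(rows=[[[0,0,0],[0,0,0]],[[0,0,0],[0,0,0]],[[0,0,0],[0,0,0]],[[0,0,0],[0,0,0]],[[0,0,0],[0,0,0]]], hand=1, squeeze=35)

```text
t: 3.05
tool_pos: [0.526, -0.1558, 0.0432]
orientation: [2.592, 1.774, 0.001]
force: [-1.6, 0.3, 4.0]
opening: 0.0668
gripper_force: 35.0
```

jog_arm(rows=[[[0,0,0],[0,0,0]],[[0,0,0],[0,0,0]],[[0,0,0],[0,0,0]],[[0,0,0],[0,0,0]]])

```text
t: 3.45
tool_pos: [0.526, -0.1558, 0.0432]
orientation: [2.592, 1.774, 0.001]
force: [-2.2, 0.7, 5.2]
opening: 0.0668
gripper_force: 35.0
```

Run:
```python
from h import *
to([.523,-.156,.04],frame([0,0,-1],[.935,-.355,0]))
```

```text
t 3.45 p [ 0.526  -0.1558  0.0432] q [-0.382, 0.149, 1.801, 0.0, 1.19, -0.011] open 0.0668 F [-2.2  0.7  5.2]
Z [ 0.001 -0.    -1.   ] Y [ 0.932 -0.362  0.001] shift [-0.006, -0.014, 0.016] turn [0.0, -0.0, -0.005]
```

The opening stopped at 66.8 mm rather than 58 mm, with 5 N upward, so I look.

Run:
```python
from h import *
w=grab('wrist')['frame'][...,::-1];s=grab('scene')['frame'][195:275,180:286,::-1];e=grab('side')['frame'][150:225,260:360,::-1]
im=np.hstack([w[0:420],cv2.resize(np.vstack([cv2.resize(s,(240,210)),cv2.resize(e,(240,210))]),(240,420))])
cv2.imwrite('pics/g2.png',im)
```

```text
(no output)
```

View pics/g2.png

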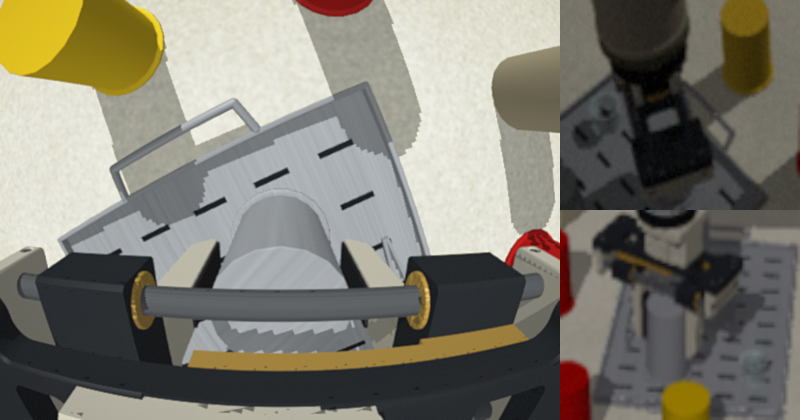

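The picture suggests the pads at the tips, x about 218 and 343, stay clear of the body, about 232 to 328 at that depth. So the thicker upper parts of the fingers seem to be squeezing the beaker's top edge because I went too deep. I'll open, raise 20 mm and close again.

jog_arm(rows=[[[0,0,0],[0,0,0]],[[0,0,0],[0,0,0]],[[0,0,0],[0,0,0]],[[0,0,-0.05],[0,0,0]],[[0,0,-0.1],[0,0,0]]], hand=-1)

```text
t: 4.1
tool_pos: [0.5254, -0.1557, 0.0631]
orientation: [-2.592, -1.773, 0.001]
force: [0.2, 0.3, 0.2]
opening: 0.0928
gripper_force: 0.0
```

jog_arm(rows=[[[0,0,0],[0,0,0]],[[0,0,0],[0,0,0]],[[0,0,0],[0,0,0]],[[0,0,0],[0,0,0]],[[0,0,0],[0,0,0]]], hand=1)

```text
t: 4.6
tool_pos: [0.5255, -0.1557, 0.0623]
orientation: [-2.592, -1.774, 0.0]
force: [-0.2, -0.0, -0.4]
opening: 0.0666
gripper_force: 35.0
```

jog_arm(rows=[[[0,0,0],[0,0,0]],[[0,0,0],[0,0,0]]])

```text
t: 4.8
tool_pos: [0.5255, -0.1557, 0.0623]
orientation: [-2.593, -1.774, 0.001]
force: [-0.3, 0.4, -1.0]
opening: 0.0668
gripper_force: 35.0
```

jog_arm(rows=[[[0,0,-0.05],[0,0,0]],[[0,0,-0.15],[0,0,0]],[[0,0,-0.25],[0,0,0]],[[0,0,-0.25],[0,0,0]],[[0,0,-0.25],[0,0,0]]])

```text
t: 5.3
tool_pos: [0.5261, -0.1559, 0.113]
orientation: [2.592, 1.773, 0.001]
force: [1.3, -0.8, -1.7]
opening: 0.0663
gripper_force: 35.0
```

Run:
```python
from h import *
to([.523,-.156,.2],frame([0,0,-1],[.935,-.355,0]))
w=grab('wrist')['frame'][...,::-1];e=grab('side')['frame'][140:215,260:360,::-1]
im=np.hstack([cv2.resize(w[140:340,160:400],(480,400),interpolation=cv2.INTER_CUBIC),cv2.resize(e,(320,400),interpolation=cv2.INTER_CUBIC)])
cv2.imwrite('pics/g3.png',np.clip(im*1.2,0,255).astype(np.uint8))
```

```text
t 5.3 p [ 0.5261 -0.1559  0.113 ] q [-0.382, 0.067, 1.753, 0.0, 1.321, -0.011] open 0.0663 F [ 1.3 -0.8 -1.7]
Z [ 0.001 -0.    -1.   ] Y [ 0.932 -0.362  0.001] shift [-0.006, -0.014, -0.435] turn [0.001, -0.0, -0.005]
```

View pics/g3.png

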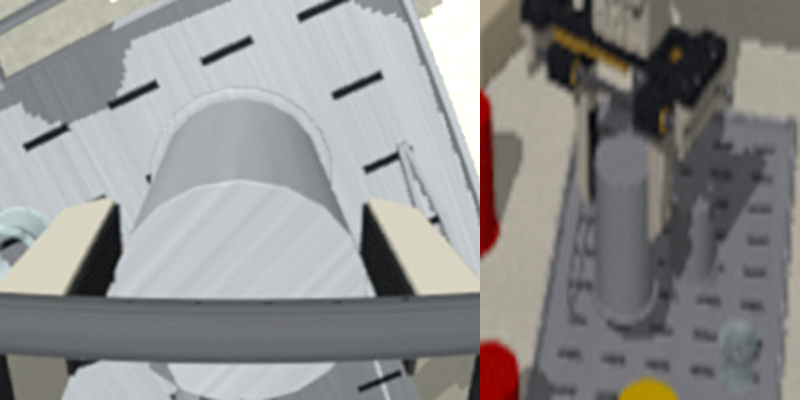

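The beaker hangs in the grip. The wrist view shows its disc at about (240,270) between the pads, the side view shows it off the tray with its lip visible, and the force is -1.7 N. I raise it, then tilt about the tool's y.

jog_arm(rows=[[[0,0,-0.18],[0,0,0]],[[0,0,-0.36],[0,0,0]],[[0,0,-0.54],[0,0,0]],[[0,0,-0.7],[0,0,0]],[[0,0,-0.8],[0,0,0]]], squeeze=42)

```text
t: 5.9
tool_pos: [0.526, -0.1559, 0.2743]
orientation: [2.592, 1.773, 0.001]
force: [-0.5, 0.3, -1.4]
opening: 0.0667
gripper_force: 42.0
```

jog_arm(rows=[[[0,0,0],[0,0.06,0]],[[0,0,0],[0,0.14,0]],[[0,0,0],[0,0.22,0]],[[0,0,0],[0,0.3,0]],[[0,0,0],[0,0.38,0]]])

```text
t: 6.4
tool_pos: [0.5257, -0.1561, 0.2724]
orientation: [-2.244, -1.534, -0.697]
force: [-0.3, 0.5, -3.3]
opening: 0.0669
gripper_force: 42.0
```

Run:
```python
from h import *
to([.5444,.0848,.206],frame([.355,.935,0],[.935,-.355,0]))
```

```text
t 6.4 p [ 0.5257 -0.1561  0.2724] q [-0.76, 0.06, 1.586, 0.559, 1.723, -0.367] open 0.0669 F [-0.3  0.5 -3.3]
Z [ 0.206  0.527 -0.824] Y [ 0.932 -0.363  0.001] shift [0.765, -0.35, 0.928] turn [0.005, 0.617, -0.002]
```

jog_arm(rows=[[[0.09,-0.03,0.08],[0,0.07,0]],[[0.18,-0.07,0.16],[0,0.14,0]],[[0.27,-0.1,0.24],[0,0.22,0]],[[0.36,-0.14,0.32],[0,0.3,0]],[[0.45,-0.17,0.4],[0,0.38,0]]])

```text
t: 6.9
tool_pos: [0.5371, -0.0318, 0.2563]
orientation: [-1.795, -1.224, -1.225]
force: [-0.1, 0.3, -1.9]
opening: 0.0664
gripper_force: 42.0
```

Run:
```python
from h import *
to([.5444,.0848,.206],frame([.355,.935,0],[.935,-.355,0]))
```

```text
t 6.9 p [ 0.5371 -0.0318  0.2563] q [-0.815, 0.178, 1.825, 1.037, 1.782, -0.574] open 0.0664 F [-0.1  0.3 -1.9]
Z [ 0.339  0.868 -0.364] Y [ 0.931 -0.364 -0.001] shift [-0.032, -0.178, 0.61] turn [0.006, 0.237, -0.002]
```

jog_arm(rows=[[[0,-0.04,0.12],[0,0.06,0]],[[-0.01,-0.07,0.25],[0,0.12,0]],[[-0.02,-0.11,0.37],[0,0.18,0]],[[-0.03,-0.15,0.5],[0,0.24,0]],[[-0.03,-0.18,0.6],[0.01,0.24,0]]])

```text
t: 7.4
tool_pos: [0.5411, 0.0853, 0.2028]
orientation: [-1.467, -1.005, -1.46]
force: [0.5, -0.3, -2.3]
opening: 0.0669
gripper_force: 42.0
```

Run:
```python
from h import *
import pickle
to([.5444,.0848,.206],frame([.355,.935,0],[.935,-.355,0]))
a={n:grab(n) for n in('scene','side','wrist')};a['s']=robot.read_state();pickle.dump(a,open('b.pkl','wb'))
c=lambda n,u,v,w,h:cv2.resize(a[n]['frame'][v:v+h,u:u+w,::-1],(400,300),interpolation=cv2.INTER_CUBIC)
im=np.vstack([np.hstack([c('scene',255,90,160,120),c('side',180,130,160,120)]),np.hstack([c('wrist',0,0,560,420),c('wrist',160,0,240,180)])])
cv2.imwrite('pics/f1.png',np.clip(im*1.3,0,255).astype(np.uint8))
s=a['s'];R=Ro.from_rotvec(s['orientation']).as_matrix();m=s['tool_pos']+.058*R[:,2];b=m-.095*R[:,2]
for n in('scene','side'): print(n,'mouth',proj(a[n],m),'bottom',proj(a[n],b),'lens',proj(a[n],[.6185,.281,.206]))
print('wrist lens',fproj(a['wrist'],[.6185,.281,.206]))
```

```text
t 7.4 p [0.5411 0.0853 0.2028] q [-0.685, 0.446, 1.955, 1.327, 1.794, -0.843] open 0.0669 F [ 0.5 -0.3 -2.3]
Z [0.349 0.937 0.005] Y [ 0.937 -0.349 -0.014] shift [0.016, 0.016, 0.003] turn [-0.004, -0.003, -0.009]
scene mouth (np.float64(323.9624211517588), np.float64(165.13894945768092)) bottom (np.float64(288.63413070382757), np.float64(174.8400647114724)) lens (np.float64(378.23742520939663), np.float64(151.05568566855695))
side mouth (np.float64(267.2691687614297), np.float64(208.6993098612429)) bottom (np.float64(287.57582435209264), np.float64(190.65906894590572)) lens (np.float64(229.0519601468843), np.float64(241.19427162116702))
wrist lens (np.float64(284.3827692468411), np.float64(185.14987402812864))
```

View pics/f1.png

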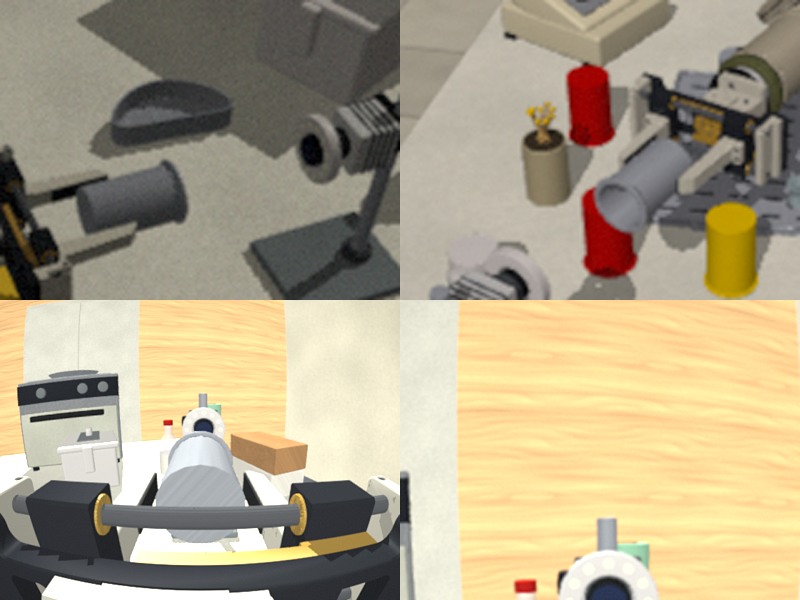

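The beaker now points at the camera. In the wrist view the ring light is at about (284,180) right behind the mouth, and in the scene view the mouth is at about (327,167) and the lens at (379,150). I measure mouth and lens more finely, with one zoomed overlay as my last picture.

```bash
cat > m.py <<'E'
from h import *
import pickle
a=pickle.load(open('b.pkl','rb'))
sc,sd,w=a['scene'],a['side'],a['wrist']
def pan(d,u,v,wd,draw):
    k=400/wd;h=int(round(300/k)); im=cv2.resize(d['frame'][v:v+h,u:u+wd,::-1],(400,300),interpolation=cv2.INTER_CUBIC)
    im=np.clip(im*1.4,0,255).astype(np.uint8)
    for x,y in draw: cv2.circle(im,(int((x-u+.5)*k),int((y-v+.5)*k)),1,(0,255,0),-1)
    for i in range(0,wd,5): cv2.line(im,(int(i*k),0),(int(i*k),4 if (u+i)%10 else 10),(0,0,255),1)
    for i in range(0,h,5): cv2.line(im,(0,int(i*k)),(4 if (v+i)%10 else 10,int(i*k)),(0,0,255),1)
    return im
s=a['s'];R=Ro.from_rotvec(s['orientation']).as_matrix();m=s['tool_pos']+.058*R[:,2]
th=np.linspace(0,2*np.pi,40)
def circ(c,r,ax):
    x=np.cross(ax,[0,0,1.]);x/=np.linalg.norm(x);y=np.cross(ax,x)
    return [c+r*(np.cos(t)*x+np.sin(t)*y) for t in th]
L=np.array([.6185,.281,.206]);ax=np.array([.355,.935,0])
lip=circ(m,.033,R[:,2]);bot=circ(m-.095*R[:,2],.029,R[:,2]);lr=circ(L,.036,ax)
P=lambda d,X:[proj(d,x) for x in X]
# ring in wrist
hsv=cv2.cvtColor(w['frame'],cv2.COLOR_RGB2HSV)
mk=((hsv[...,1]<45)&(hsv[...,2]>170)).astype(np.uint8);mk[:, :250]=0;mk[:,322:]=0;mk[:140]=0;mk[185:]=0
n,lab,st,ce=cv2.connectedComponentsWithStats(mk);i=1+np.argmax(st[1:,4]);print(st[i],ce[i])
im=np.vstack([np.hstack([pan(sc,280,140,60,P(sc,lip)+P(sc,bot)),pan(sd,250,180,60,P(sd,lip))]),
 np.hstack([pan(w,240,145,100,[fproj(w,x) for x in lr+lip]),pan(sc,350,125,60,P(sc,lr))])])
cv2.imwrite('pics/f2.png',im)
E
python3 m.py
```

```text
[ 255  150   60   35 1135] [284.73744493 166.87400881]
```

View pics/f2.png

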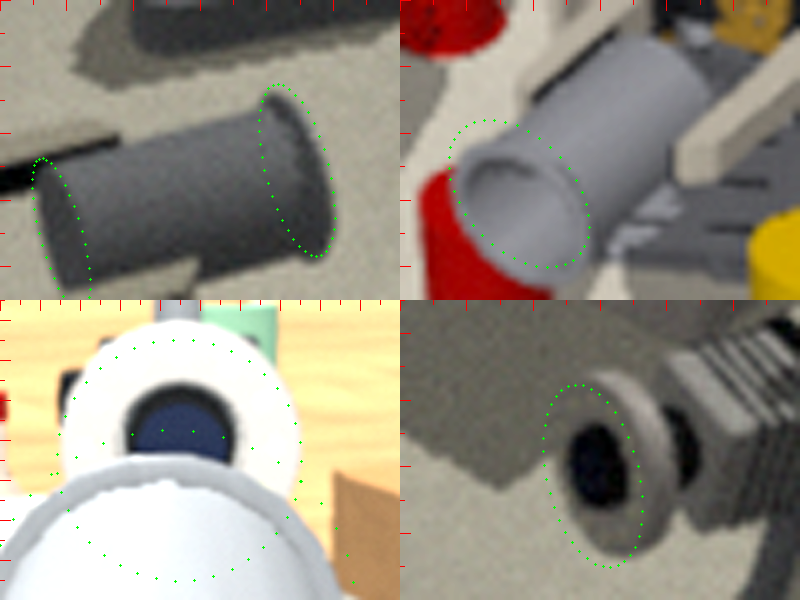

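Read against the predicted outlines: the lip in the side view sits 3.4 px lower and in the wrist view about 6 px lower, but only 0.5 px lower in the scene view. The ring is about 5 px higher than predicted in the wrist view (centre (284.9,180)), and the lens in the scene view is at (379.3,149.3). I combine these by least squares, with small camera biases.

```bash
cat > ls.py <<'E'
from h import *
import pickle
from scipy.optimize import least_squares
a=pickle.load(open('b.pkl','rb'));s=a['s'];R=Ro.from_rotvec(s['orientation']).as_matrix();z=R[:,2];m0=s['tool_pos']+.058*z
up=R[:,0]
cam=[a['scene'],a['side'],a['wrist']]
def px(i,X,b):
    d=dict(cam[i]);d['t']=d['t']+np.r_[b,0]; return np.array(fproj(d,X) if i==2 else proj(d,X))
ax=np.array([.355,.935])
obs=[]
lipw=np.array(fproj(cam[2],m0+.033*up)); print('pred lip top wrist',lipw)
def res(p,full=False):
    m,L,b=p[:3],p[3:6],p[6:].reshape(3,2)
    r=[(px(0,m,b[0])-[323.96,165.6])/.7,(px(1,m,b[1])-[267.7,212.1])/.7,(px(2,m+.033*up,b[2])-[285,183.4])/1.,
       (px(0,L,b[0])-[379.3,149.3])/.7,(px(1,L,b[1])-[228.8,241.5])/2,(px(2,L,b[2])-[284.9,180.])/1.,
       (L[:2]-(np.array([.657,.380])-.108*ax))/.003,(m-m0)/.002,b.ravel()/.002]
    return np.concatenate(r)
o=least_squares(res,np.r_[m0,.6185,.281,.208,np.zeros(6)])
m,L=o.x[:3],o.x[3:6];print('mouth',m.round(4),'nominal',m0.round(4),'lens',L.round(4));print('res',o.fun.round(1).tolist())
print('cov sd mm',(1e3*np.sqrt(np.diag(np.linalg.inv(o.jac.T@o.jac)))[:6]).round(1))
F=L-.15*np.r_[ax,0];print('focus',F.round(4),'delta',(F-m).round(4),'tool shift',(R.T@(F-m)/.2).round(3), 'along/side/up mm',1e3*(F-m)@np.array([*ax,0]),1e3*(F-m)@np.array([.935,-.355,0]))
to(s['tool_pos'],frame([.355,.935,0],[.935,-.355,0]))
E
python3 ls.py
```

```text
pred lip top wrist [282.49863579 177.18630132]
mouth [0.5628 0.139  0.2023] nominal [0.5626 0.1386 0.2056] lens [0.6186 0.2815 0.2126]
res [0.3, 0.6, -0.3, -1.4, -0.5, -0.3, -0.4, -0.5, 0.1, -0.4, 0.4, 0.3, -0.0, 0.8, 0.1, 0.2, -1.7, 0.2, -0.1, 0.3, 1.7, 0.6, 0.4]
cov sd mm [1.2 1.5 1.2 1.4 2.  1.6]
focus [0.5653 0.1412 0.2126] delta [0.0025 0.0022 0.0104] tool shift [0.052 0.008 0.015] along/side/up mm 2.9437616754713916 1.556344661024403
t 7.55 p [0.5425 0.0842 0.2056] q [-0.685, 0.44, 1.952, 1.325, 1.794, -0.84] open 0.0664 F [-0.2 -0.5 -1.7]
Z [0.347 0.938 0.001] Y [ 0.938 -0.347 -0.008] shift [0.0, 0.0, 0.0] turn [-0.006, -0.0, -0.005]
```

jog_arm(rows=[[[0.03,0.01,0.01],[-0.003,0,-0.003]],[[0.05,0.01,0.015],[-0.006,0,-0.005]],[[0.05,0.01,0.015],[-0.006,0,-0.005]],[[0.05,0.01,0.015],[-0.006,0,-0.005]],[[0.05,0.01,0.015],[-0.006,0,-0.005]]])

```text
t: 8.05
tool_pos: [0.5464, 0.0845, 0.2176]
orientation: [-1.472, -1.019, -1.477]
force: [-0.2, 0.2, -1.3]
opening: 0.0664
gripper_force: 42.0
```

jog_arm(rows=[[[0,0,0],[0,0,0]],[[0,0,0],[0,0,0]],[[0,0,0],[0,0,0]],[[0,0,0],[0,0,0]]])

```text
t: 8.45
tool_pos: [0.5463, 0.0849, 0.2172]
orientation: [-1.471, -1.018, -1.476]
force: [-0.5, 0.1, -1.7]
opening: 0.0664
gripper_force: 42.0
```

Run:
```python
from h import *
import pickle
P=[]
for i in range(4):
    w=grab('wrist');s=robot.read_state();P.append(s['tool_pos'])
print('mean tcp',np.mean(P,0).round(4))
to(np.mean(P,0),frame([.355,.935,0],[.935,-.355,0]))
R=Ro.from_rotvec(s['orientation']).as_matrix();m=np.mean(P,0)+.058*R[:,2]-.0033*np.array([0,0,1])
print('mouth est',m.round(4),'focus',[.5653,.1412,.2126])
# beaker moved in hand? compare the wrist image at the lip with the earlier one
b=pickle.load(open('b.pkl','rb'))
f=lambda d:cv2.cvtColor(d['frame'],cv2.COLOR_RGB2GRAY)[215:300,240:330].astype(np.float32)
print('in-hand shift px',cv2.phaseCorrelate(f(b['wrist']),f(w)))
# bystanders: difference of scene to start in tray/neighbour regions
a=pickle.load(open('a.pkl','rb'));c=grab('scene')
for n,(u,v) in dict(mid=(178,272),small=(148,315),glass=(198,240),red=(297,247),red2=(237,342),pot=(293,305),jar=(361,262)).items():
    x=a['scene']['frame'][v-14:v+14,u-14:u+14].mean(2).astype(np.float32);y=c['frame'][v-14:v+14,u-14:u+14].mean(2).astype(np.float32)
    print(n,np.round(cv2.phaseCorrelate(x,y)[0],1),end='; ')
```

```text
mean tcp [0.5463 0.0849 0.2173]
t 8.65 p [0.5463 0.0849 0.2173] q [-0.681, 0.408, 1.962, 1.341, 1.789, -0.829] open 0.0666 F [ 0.9 -0.2 -1.5]
Z [0.357 0.934 0.   ] Y [ 0.934 -0.357  0.005] shift [-0.0, -0.0, 0.0] turn [0.001, -0.0, 0.003]
mouth est [0.567  0.1391 0.214 ] focus [0.5653, 0.1412, 0.2126]
in-hand shift px ((-0.10120823860810901, 0.07486429822987617), 0.6902301463374385)
mid [-0.5 -0.1]; small [ 0. -0.]; glass [-0.1 -0.2]; red [-0.  0.]; red2 [-0.2 -0.1]; pot [-0.1 -0.1]; jar [0.1 0. ];
```

The arm was still settling when those pictures were taken, so I redo the estimate from still images. I track the same features by template matching.

Run:
```python
from h import *
import pickle
b=pickle.load(open('b.pkl','rb'));n={k:grab(k) for k in('scene','side','wrist')};n['s']=robot.read_state()
pickle.dump(n,open('c.pkl','wb'))
def track(k,u0,u1,v0,v1,M=12):
    up=lambda i:cv2.resize(i,None,fx=8,fy=8,interpolation=cv2.INTER_CUBIC)
    t=up(b[k]['frame'][v0:v1,u0:u1]);w=up(n[k]['frame'][v0-M:v1+M,u0-M:u1+M])
    r=cv2.matchTemplate(w,t,cv2.TM_CCOEFF_NORMED);_,s,_,p=cv2.minMaxLoc(r);return np.array(p)/8-M,s
ds,ss=track('scene',312,334,150,181);dd,s2=track('side',256,282,198,226);dw,s3=track('wrist',255,315,146,176)
print(ds,ss,dd,s2,dw,s3)
src=open('ls.py').read().replace('b.pkl','c.pkl')
for o,d in(('323.96,165.6',ds),('267.7,212.1',dd),('284.9,180.',dw)):
    x=np.array([float(q) for q in o.split(',') ])+d; src=src.replace('['+o+']',f'[{x[0]:.3f},{x[1]:.3f}]')
exec(src)
```

```text
[ 2.125 -2.625] 0.9644767642021179 [-1.25  -4.625] 0.8669358491897583 [-5.625 10.   ] 0.8642441034317017
pred lip top wrist [280.73513615 179.01204702]
mouth [0.5675 0.1389 0.2148] nominal [0.567  0.1391 0.2173] lens [0.6184 0.2814 0.2132]
res [-0.0, 0.6, -0.9, -1.0, -0.7, -0.3, -0.3, -0.7, 0.3, -0.7, 0.5, 0.4, -0.1, 0.8, 0.3, -0.1, -1.3, 0.3, -0.0, 0.8, 1.4, 1.0, 0.2]
cov sd mm [1.2 1.5 1.2 1.4 2.  1.7]
focus [0.5651 0.1412 0.2132] delta [-0.0024  0.0023 -0.0016] tool shift [-0.008 -0.015  0.006] along/side/up mm 1.2462508283937581 -3.064981469777817
t 8.85 p [0.5463 0.0849 0.2173] q [-0.681, 0.408, 1.962, 1.34, 1.789, -0.829] open 0.0665 F [-0.2  0.4 -1. ]
Z [0.357 0.934 0.   ] Y [ 0.934 -0.357  0.005] shift [0.0, 0.0, 0.0] turn [0.001, -0.0, 0.003]
```

jog_arm(rows=[[[-0.008,-0.015,0.006],[0,0,0]],[[-0.008,-0.015,0.006],[0,0,0]],[[-0.008,-0.015,0.006],[0,0,0]],[[-0.008,-0.015,0.006],[0,0,0]],[[-0.008,-0.015,0.006],[0,0,0]]])

```text
t: 9.35
tool_pos: [0.544, 0.087, 0.2157]
orientation: [-1.471, -1.018, -1.476]
force: [0.3, 0.6, -1.6]
opening: 0.0668
gripper_force: 42.0
```

jog_arm(rows=[[[0,0,0],[0,0,0]],[[0,0,0],[0,0,0]],[[0,0,0],[0,0,0]],[[0,0,0],[0,0,0]],[[0,0,0],[0,0,0]]])

```text
t: 9.85
tool_pos: [0.544, 0.0871, 0.2157]
orientation: [-1.471, -1.018, -1.476]
force: [0.6, 0.4, -2.6]
opening: 0.0664
gripper_force: 42.0
```

Run:
```python
from h import *
to([.5444,.0868,.2157],frame([.355,.935,0],[.935,-.355,0]))
print(robot.close_job())
```

```text
t 9.85 p [0.544  0.0871 0.2157] q [-0.681, 0.406, 1.969, 1.34, 1.788, -0.835] open 0.0664 F [ 0.6  0.4 -2.6]
Z [0.357 0.934 0.   ] Y [ 0.934 -0.357  0.005] shift [-0.0, 0.003, -0.0] turn [0.001, -0.0, 0.003]
the job is handed in; nothing more can be done
None
```

I handed the job in at 9.9 s with the tall beaker held still, its mouth facing the lens at an estimated 15 cm and centred to about 2 mm; the close-out gave no verdict, and the gripper opening read about 66 mm on the 58 mm body, which I did not explain.

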